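# Lock the loose humidifier cartridge on the cigar bench

## Task

One of the two humidifier cartridges on the cigar maker's bench has only been dropped into its spring-loaded bayonet holder: it stands higher than the other, with its grip bar in line with the long side of its wooden base. Push it in against the spring, twist it clockwise (seen from above) under the tab to the notch, about 55 degrees, and let it rise into the notch so that it is locked, then let go. Leave the cartridge that is already locked and the glue jar between the holders where they are.

Things in the scene. Friction and masses are not known exactly. Their poses are not given: they have to be found in the camera images.
- cartridge: Loose grey cylinder, 60 mm diameter, 76 tall; grip bar on its flat top 56 long (x), 16 thick (y), 32 high. 8 mm cross pin along x, 28 above the origin, reaching 46 from the axis. Origin: underside centre, z up. Starts on a spring, origin 36 mm above the bench, pin in the entry slots. Goes down 20 mm to a hard stop; turns only when 15 or more down (5 to 8 N). Locked: 8 mm lower than at the start.
- holder: Its holder, fixed: wooden base 140 (x) x 90 x 12 mm, upright aluminium shell 74 mm outside, 64 inside, rim at 72. Origin: base underside centre, on the shell's axis, z up. Entry slots at +x and -x (5 degrees of play). Each leads, at the bottom, clockwise from above under a tab to a notch closed above, 45 to 65 degrees from the entry, with a stop there. Spring: 3 N up at the start, 9 N fully down.
- locked_cartridge: The other cartridge, same shape and origin, already locked in an equal holder: origin 28 mm above the bench, flat top at 104 mm, its grip bar turned 55 degrees from the long side of its base. To be left alone.
- glue_jar: Amber glue jar, 52 mm in diameter, 62 mm tall, standing between the two holders. Origin: centre of its underside. To be left alone.

How it is judged:
By the outcome, as a careful person would: the job done as asked, in the order asked, and still so for the second after the job is handed in, with the robot touching nothing.
It also fails if it takes over 35 s, if anything falls off the work surface, if the arm or the gripper's body presses on something with over 40 N, if the wrist force passes 120 N, or if a joint passes its speed limit or range.

## Robot

A 6-joint arm with a two-finger parallel gripper is mounted at the origin on the work surface. World frame = base frame: x ahead of the robot, y to its left, z up, the work surface at z = 0. Lengths are in m, angles in rad, forces in N, time in s.
With the tool pointing down it reaches from about 0.375 to 0.975 m from the base axis. Payload 3.8 kg.
Tool frame: the origin (TCP) lies between the finger pads; the fingertips stand 17 mm ahead of it and the grasp point (between the pads) lies 2 mm behind it; y points along the fingers, z is the direction in which the jaws open and shut, and the axes are right-handed (so a half turn about y gives the same grasp; the last joint's range is limited). The gripper opens to 85 mm and grips with 20 to 120 N. Pads are 22 mm wide; open, the fingers measure 114 mm over their backs; the gripper's body (76 mm by 85 mm) begins 54 mm behind the grasp point. The pads swing forward as they close: fully open they stand 13 mm farther back than shut.
Start: joints at [-1.36, 0.264, 1.604, -0, 1.274, -0.037], TCP at [0.166, -0.654, 0.248] pointing down, gripper open.
Joint ranges: [-2.63, 2.63], [-0.94, 2.18], [0.31, 2.57], [-1.31, 4.45], [0, 2.66], [-2.55, 2.55]. Speed limits (rad/s): [2.57, 2.57, 3.14, 3.14, 3.14, 3.14].

## Interface

Orientations are given as a rotation vector (axis times angle).
In Python, from workcell import bot, eyes, nets gives the robot as it stands. The module is installed in compiled form; this text tells all that it offers.
- The arm moves only by the tool jog_arm, never from a script. Its arguments are lists of equal length, an entry for each row: "turn": the turn, a rotation vector about the tool's x, y, z in rad, a list of three; "slide": the shift along the tool's x, y, z in mm, a list of three; "grip": the opening in per cent of the stroke, from 0 (shut) to 100 (fully open). A call has 1 to 5 rows; each row shifts and turns the commanded pose from where the row before left it, along the tool's axes as they then stand; what a row does not reach is not made up. A row lasts 1/10 s, in which the tool goes at most 50 mm and 8.59 degrees, less where a joint would pass 70% of its speed; a pose out of reach is approached as far as the arm can. A call with a gripper value outside its range is refused whole. The fingers move at their own pace and stop on an object; "newtons" is the grip in N (left out, the last holds). Time passes only in rows, so rows that do not move let the fingers close. It gives the time, the measured TCP pose, the force and the opening at its end, in the units of the state.
- bot.read_state(): the state, without advancing time (a new reading comes with each control period).
- eyes.read_camera(name): name is "scene" or "top"; returns a dict with "img" (400x640x3 uint8, red, green, blue), "depth" (400x640 float32, m along the optical axis (not along the pixel's ray), 0 where there is no reading), "intrinsics" (3x3 intrinsics, pixels), "distortion" ([k1, k2, p1, p2, k3] as OpenCV has them; the pictures are not rectified), "position" and "rotation" of the camera in the world. Camera axes: x right, y down, z forward; pixel columns grow to the right and rows downward; lengths in m; the calibration is good to about 2 mm. A picture is of the moment at which its call begins.
- bot.finish_job(): hands the job in, once; it reports no verdict.
Trained networks look in a picture, given as the dict that the camera call returned (one of the last four; its "shot" number tells which), for a name from the list of things; names that differ only in an ending like _2 or _b are one class to them, and where a whole thing is asked for, a point or a joint stands for the part that bears it (a point fixed in the world has none). Each returns a list of dicts, best first, with "conf" (0 to 1); they miss things now and then, are a little off and sometimes report something else, mostly with a low value. They report only what shows in the picture. A call takes as long as a camera call.
- nets.search_frame(thing, picture): "xyz" ([x, y, z] in m, in the coordinates of the camera as it stood for that picture, good to about 4 mm: the middle of the surface that is visible of it).
The state is a dict: "time": time; "q": joint angles; "joint_vel": joint speeds; "joint_torque": joint torques, N m; "tool_pos": TCP position; "tcp_rot": TCP orientation; "wrist_force": force on the tool from outside, world axes, zero at the start; "torque": the same for the moment, N m; "width": opening from 0.0 (shut) to 1.0 (fully open).
Only numpy, scipy, OpenCV 4.12 (cv2) and the standard library are available. Lean on these libraries where they do the work, as an engineer would, in place of code of your own. Each camera call takes 0.05 s, during which the arm holds its last target.

## Working session

There is one attempt and no reset: what is moved stays moved. The work goes in short steps, Python scripts to look and compute and a tool call to move; the robot and the scene stay as the last step left them, time stands still between calls to the robot, and variables do not carry over. Pictures are saved under pics/ and viewed, and the job is handed in when it is done.

Besides the shell and the picture viewer there is one more tool, called after ">>>" as a command line: name --argument value ..., lists and objects as JSON in quotes. jog_arm: Moves the arm, as the interface text tells. Its arguments: {"type":"object","properties":{"turn":{"type":"array"},"slide":{"type":"array"},"grip":{"type":"array"},"newtons":{"type":"number"}},"required":["turn","slide","grip"]}

```bash
mkdir -p pics; cat > h.py <<'E'
import numpy as np, cv2
from workcell import bot, eyes, nets
from scipy.spatial.transform import Rotation as R
def cloud(p):
    K=np.array(p["intrinsics"]);D=np.array(p["distortion"])
    v,u=np.mgrid[0:400,0:640]
    n=cv2.undistortPoints(np.stack([u.ravel(),v.ravel()],1).astype(np.float64).reshape(-1,1,2),K,D).reshape(400,640,2)
    d=p["depth"][...,None]
    c=np.concatenate([n*d,d],2)
    return w(p,c)
def w(p,c):
    r=np.array(p["rotation"])
    if r.shape!=(3,3): r=R.from_rotvec(r).as_matrix()
    return np.asarray(c)@r.T+np.array(p["position"])
def save(p,n): cv2.imwrite("pics/"+n,p["img"][...,::-1])
E
python3 - <<'E'
from h import *
s=bot.read_state();print(s)
for n in("scene","top"):
    p=eyes.read_camera(n);save(p,n+"0.png");print(n,p["position"],p["rotation"])
    for t in("cartridge","holder","glue_jar"):
        for d in nets.search_frame(t,p): print(t,round(d["conf"],2),np.round(w(p,d["xyz"]),3))
E
```

```text
{'time': 0.0, 'q': array([-1.35989261e+00,  2.64769667e-01,  1.60539613e+00, -7.00445556e-07,
        1.27369272e+00, -3.69443401e-02]), 'joint_vel': array([-4.40763527e-05,  9.85532353e-04,  1.09470135e-04,  1.75531173e-03,
       -6.90834460e-04, -2.04141675e-03]), 'joint_torque': array([ 1.45309219e-03, -5.15105152e+01, -3.67313075e+01,  1.88122772e-04,
        1.30208221e-02, -8.08070325e-06]), 'tool_pos': array([ 0.16541187, -0.653695  ,  0.2469389 ]), 'tcp_rot': array([-0.26050248,  2.09204792, -2.08729457]), 'wrist_force': array([ 0.17698681, -0.08356495, -0.43048359]), 'torque': array([-0.03479949,  0.01506557,  0.03523527]), 'width': 1.001966194148819}
scene [ 0.956945   -0.08573122  0.81094833] [-2.0721651  -1.72906318  0.45991433]
cartridge 0.63 [0.512 0.184 0.109]
holder 0.94 [0.53  0.181 0.018]
glue_jar 0.8 [0.626 0.009 0.063]
top [ 0.36564941 -0.00668752  0.99422583] [-2.15656792  2.10397004 -0.21521322]
cartridge 0.63 [0.5   0.188 0.111]
glue_jar 0.67 [0.611 0.013 0.068]
glue_jar 0.67 [0.476 0.178 0.011]
```

View pics/scene0.png

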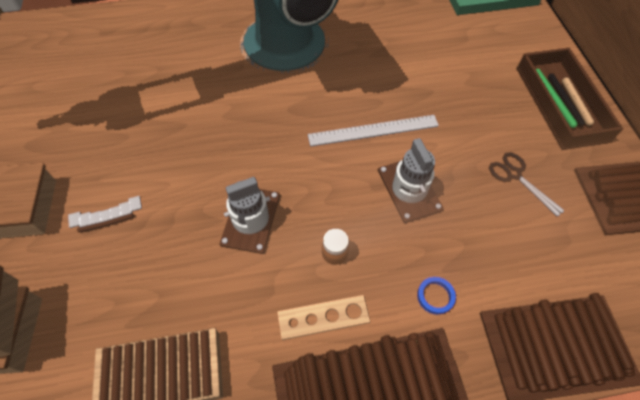

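View pics/top0.png

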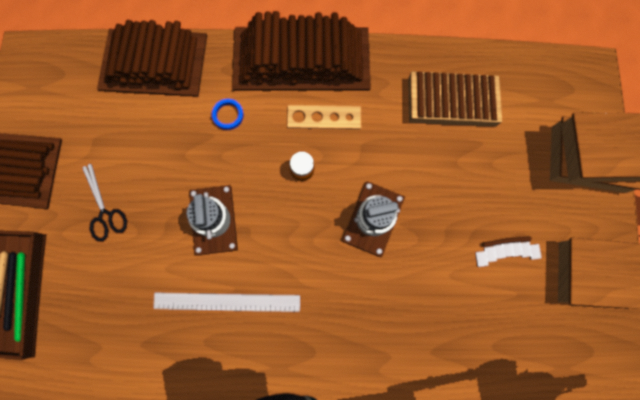

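The loose cartridge is the one at top-image (205,215) and scene (413,175): its bar lies along the long side of the base. The one at top (378,213) is locked with its bar turned. The jar is at top (301,165). Next I'll measure the loose one from depth.

```bash
python3 - <<'E'
from h import *
for n in("scene","top"):
    p=eyes.read_camera(n);c=cloud(p);P=c.reshape(-1,3)
    for y0,nm in((0.185,"L"),(-0.155,"R")):
        m=(abs(P[:,1]-y0)<.09)&(abs(P[:,0]-.51)<.1)
        Q=P[m]
        print(n,nm,len(Q),"hist z",[(round(z,3),int(((Q[:,2]>z)&(Q[:,2]<=z+.006)).sum())) for z in np.arange(-.006,.16,.006)])
        for lab,lo,hi in(("bar",.125,.165),("flat",.098,.118),("base",.006,.02)):
            S=Q[(Q[:,2]>lo)&(Q[:,2]<hi)]
            if len(S)<8: continue
            r=cv2.minAreaRect((S[:,:2]*1000).astype(np.float32))
            u=np.linalg.svd(S[:,:2]-S[:,:2].mean(0))[2][0]
            print(lab,len(S),"mean",np.round(S.mean(0),4),"rect",np.round(r[0],1),np.round(r[1],1),round(r[2],1),"pca",round(np.degrees(np.arctan2(u[1],u[0]))%180,1),"med z",np.median(S[:,2]).round(4))
p=eyes.read_camera("top")
im=p["img"][160:280,150:430];cv2.imwrite("pics/tz.png",cv2.resize(im,None,fx=2.8,fy=2.8,interpolation=cv2.INTER_CUBIC)[...,::-1])
p=eyes.read_camera("scene")
im=p["img"][120:240,350:480];cv2.imwrite("pics/sz.png",cv2.resize(im,None,fx=4,fy=4,interpolation=cv2.INTER_CUBIC)[...,::-1])
E
```

```text
scene L 7162 hist z [(np.float64(-0.006), 2579), (np.float64(0.0), 1485), (np.float64(0.006), 800), (np.float64(0.012), 494), (np.float64(0.018), 54), (np.float64(0.024), 57), (np.float64(0.03), 60), (np.float64(0.036), 114), (np.float64(0.042), 42), (np.float64(0.048), 27), (np.float64(0.054), 42), (np.float64(0.06), 83), (np.float64(0.066), 200), (np.float64(0.072), 95), (np.float64(0.078), 56), (np.float64(0.084), 51), (np.float64(0.09), 56), (np.float64(0.096), 46), (np.float64(0.102), 78), (np.float64(0.108), 318), (np.float64(0.114), 48), (np.float64(0.12), 45), (np.float64(0.126), 48), (np.float64(0.132), 53), (np.float64(0.138), 187), (np.float64(0.144), 44), (np.float64(0.15), 0), (np.float64(0.156), 0)]
bar 338 mean [0.5046 0.1932 0.1393] rect [501.4 195. ] [57.4 17.3] 7.6 pca 9.3 med z 0.1418
flat 456 mean [0.5095 0.1869 0.1098] rect [505.1 193.9] [60.4 54.8] 77.8 pca 52.5 med z 0.1109
base 1317 mean [0.5238 0.1879 0.0116] rect [500.5 195.2] [141.8  90.5] 8.9 pca 29.1 med z 0.0115
scene R 7715 hist z [(np.float64(-0.006), 3263), (np.float64(0.0), 1323), (np.float64(0.006),
[... 2255 characters left out ...]
 (np.float64(0.066), 115), (np.float64(0.072), 100), (np.float64(0.078), 9), (np.float64(0.084), 18), (np.float64(0.09), 19), (np.float64(0.096), 74), (np.float64(0.102), 397), (np.float64(0.108), 19), (np.float64(0.114), 9), (np.float64(0.12), 17), (np.float64(0.126), 18), (np.float64(0.132), 228), (np.float64(0.138), 16), (np.float64(0.144), 0), (np.float64(0.15), 0), (np.float64(0.156), 0)]
bar 267 mean [ 0.5124 -0.1413  0.135 ] rect [ 513.3 -141.9] [16.5 54.2] 14.7 pca 104.7 med z 0.1355
flat 481 mean [ 0.5113 -0.1412  0.1044] rect [ 512.8 -141.8] [59.2 55.7] 22.4 pca 12.3 med z 0.1041
base 1520 mean [ 0.5059 -0.1356  0.0118] rect [ 513.7 -142.4] [ 89.  140.7] 68.5 pca 163.2 med z 0.0117
```

View pics/tz.png

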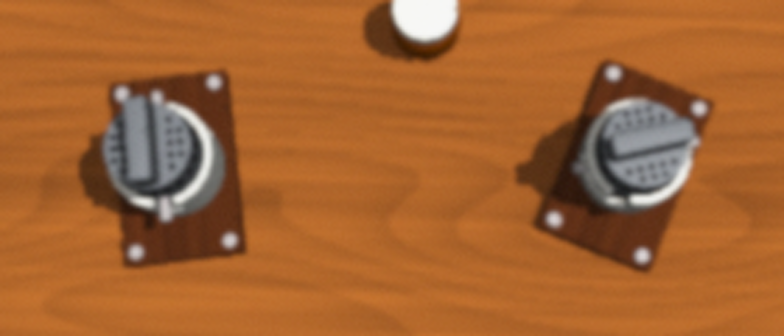

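View pics/sz.png

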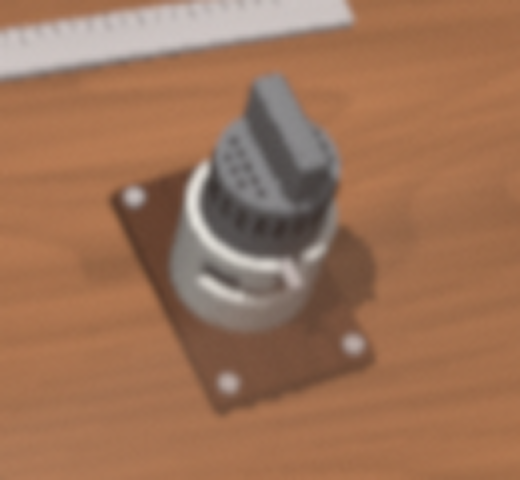

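```bash
cat >> h.py <<'E'
def to(x,y,z,s=None):
    s=s or bot.read_state();M=R.from_rotvec(s["tcp_rot"]).as_matrix()
    d=M.T@(np.array([x,y,z])-s["tool_pos"])*1000
    zz=M[:,2];print("t",round(s["time"],2),"pos",s["tool_pos"].round(4),"z-yaw",np.degrees(np.arctan2(zz[1],zz[0])).round(2),"down",M[:,1].round(4),"q",s["q"].round(2),"F",s["wrist_force"].round(1),"T",s["torque"].round(2),"w",round(s["width"],3))
    print("need slide mm tool",d.round(1));return M,d
E
python3 - <<'E'
from h import *
M,d=to(.48,-.32,.25);print(M.round(3))
M,d=to(.502,.1945,.25)
E
```

```text
t 0.6 pos [ 0.1655 -0.6544  0.2483] z-yaw -75.8 down [ 0.e+00 -1.e-04 -1.e+00] q [-1.36  0.26  1.6  -0.    1.27 -0.04] F [0.6 0.  0. ] T [-0.   -0.02 -0.02] w 0.997
need slide mm tool [-386.9   -1.7 -247.1]
[[-0.969  0.     0.245]
 [-0.245 -0.    -0.969]
 [ 0.    -1.     0.   ]]
t 0.6 pos [ 0.1655 -0.6544  0.2483] z-yaw -75.8 down [ 0.e+00 -1.e-04 -1.e+00] q [-1.36  0.26  1.6  -0.    1.27 -0.04] F [0.6 0.  0. ] T [-0.   -0.02 -0.02] w 0.997
need slide mm tool [-534.4   -1.7 -740.5]
```

>>> jog_arm --turn '[[0,0,0],[0,0,0],[0,0,0],[0,0,0],[0,0,0]]' --slide '[[-39,0,-25],[-39,0,-25],[-39,0,-25],[-39,0,-25],[-39,0,-25]]' --grip '[60,60,60,60,60]'

```text
time: 1.1
tool_pos: [0.3249, -0.484, 0.2485]
tcp_rot: [-0.259, 2.089, -2.09]
wrist_force: [1.3, -0.6, 0.4]
width: 0.6
```

>>> jog_arm --turn '[[0,0,0],[0,0,0],[0,0,0],[0,0,0],[0,0,0]]' --slide '[[-39,0,-25],[-39,0,-25],[-39,0,-25],[-39,0,-25],[-39,0,-25]]' --grip '[60,60,60,60,60]'

```text
time: 1.6
tool_pos: [0.4834, -0.3149, 0.2487]
tcp_rot: [-0.259, 2.089, -2.09]
wrist_force: [0.8, -1.3, 0.1]
width: 0.597
```

>>> jog_arm --turn '[[0,0,0],[0,0,0],[0,0,0],[0,0,0],[0,0,0]]' --slide '[[-12,0,-41],[-12,0,-41],[-12,0,-41],[-12,0,-41],[-12,0,-41]]' --grip '[60,60,60,60,60]'

```text
time: 2.1
tool_pos: [0.4901, -0.1012, 0.2486]
tcp_rot: [-0.259, 2.089, -2.09]
wrist_force: [0.2, -0.1, 0.5]
width: 0.599
```

>>> jog_arm --turn '[[0,0,0],[0,0,0],[0,0,0],[0,0,0],[0,0,0]]' --slide '[[-12,0,-41],[-12,0,-41],[-12,0,-41],[-12,0,-41],[-12,0,-41]]' --grip '[60,60,60,60,60]'

```text
time: 2.6
tool_pos: [0.498, 0.1123, 0.2487]
tcp_rot: [-0.259, 2.089, -2.089]
wrist_force: [0.5, -0.1, 0.3]
width: 0.604
```

>>> jog_arm --turn '[[0,-0.148,0],[0,-0.148,0],[0,-0.148,0],[0,-0.148,0],[0,-0.148,0]]' --slide '[[0,0,0],[0,0,0],[0,0,0],[0,0,0],[0,0,0]]' --grip '[60,60,60,60,60]'

```text
time: 3.1
tool_pos: [0.4981, 0.1107, 0.2485]
tcp_rot: [-0.879, 1.62, -1.62]
wrist_force: [0.1, -0.3, -0.3]
width: 0.598
```

>>> jog_arm --turn '[[0,-0.148,0],[0,-0.148,0],[0,-0.148,0],[0,-0.148,0],[0,-0.148,0]]' --slide '[[0,0,0],[0,0,0],[0,0,0],[0,0,0],[0,0,0]]' --grip '[60,60,60,60,60]'

```text
time: 3.6
tool_pos: [0.4981, 0.1106, 0.2485]
tcp_rot: [-1.282, 1.088, -1.088]
wrist_force: [0.8, 0.5, 0.7]
width: 0.598
```

>>> jog_arm --turn '[[0,-0.148,0],[0,-0.148,0],[0,-0.148,0],[0,-0.148,0],[0,-0.148,0]]' --slide '[[0,0,0],[0,0,0],[0,0,0],[0,0,0],[0,0,0]]' --grip '[60,60,60,60,60]'

```text
time: 4.1
tool_pos: [0.4981, 0.1106, 0.2485]
tcp_rot: [-1.507, 0.522, -0.523]
wrist_force: [-0.5, -0.4, 0.1]
width: 0.598
```

>>> jog_arm --turn '[[0,-0.148,0],[0,-0.148,0],[0,-0.148,0],[0,-0.148,0],[0,-0.148,0]]' --slide '[[0,0,0],[0,0,0],[0,0,0],[0,0,0],[0,0,0]]' --grip '[60,60,60,60,60]'

```text
time: 4.6
tool_pos: [0.4981, 0.1105, 0.2485]
tcp_rot: [-1.57, -0.057, 0.056]
wrist_force: [0.1, -0.6, 0.4]
width: 0.6
```

>>> jog_arm --turn '[[0,-0.073,0],[0,0,0]]' --slide '[[0,0,0],[0,0,0]]' --grip '[60,60]'

```text
time: 4.8
tool_pos: [0.4981, 0.1105, 0.2485]
tcp_rot: [-1.568, -0.11, 0.109]
wrist_force: [0.1, 0.2, -0.6]
width: 0.603
```

```bash
python3 - <<'E'
from h import *
to(.502,.1943,.16)
E
```

```text
t 4.8 pos [0.4981 0.1105 0.2485] z-yaw 97.98 down [ 4.e-04  0.e+00 -1.e+00] q [ 0.17 -0.05  1.95 -0.    1.24 -1.54] F [ 0.1  0.2 -0.6] T [-0.01  0.   -0.05] w 0.603
need slide mm tool [15.4 88.5 82.4]
```

>>> jog_arm --turn '[[0,0,0],[0,0,0],[0,0,0],[0,0,0],[0,0,0]]' --slide '[[7.7,0,41.2],[7.7,0,41.2],[0,35,0],[0,30,0],[0,18,0]]' --grip '[60,60,60,60,60]'

```text
time: 5.3
tool_pos: [0.5005, 0.1944, 0.1628]
tcp_rot: [-1.569, -0.106, 0.111]
wrist_force: [0.0, 0.9, -0.5]
width: 0.601
```

```bash
python3 - <<'E'
from h import *
to(.502,.1943,.134)
for n in("scene","top"):
    p=eyes.read_camera(n)
    im=p["img"][100:260,130:290] if n=="top" else p["img"][80:240,330:490]
    cv2.imwrite(f"pics/{n}1.png",cv2.resize(im,None,fx=3,fy=3,interpolation=cv2.INTER_CUBIC)[...,::-1])
E
```

```text
t 5.3 pos [0.5005 0.1944 0.1628] z-yaw 97.91 down [-0.0028 -0.001  -1.    ] q [ 0.32  0.08  1.99 -0.    1.08 -1.38] F [ 0.   0.9 -0.5] T [-0.01  0.01  0.07] w 0.601
need slide mm tool [ 1.6 28.8 -0.3]
```

View pics/scene1.png

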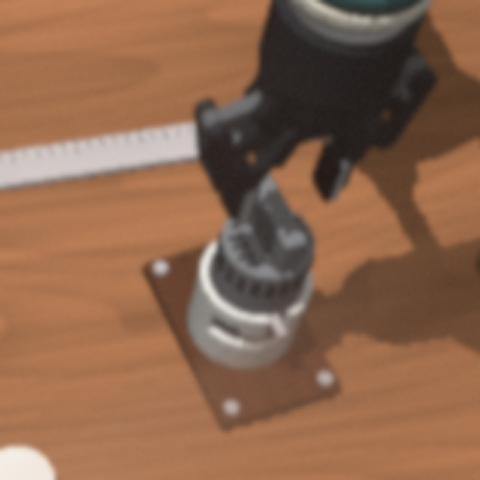

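View pics/top1.png

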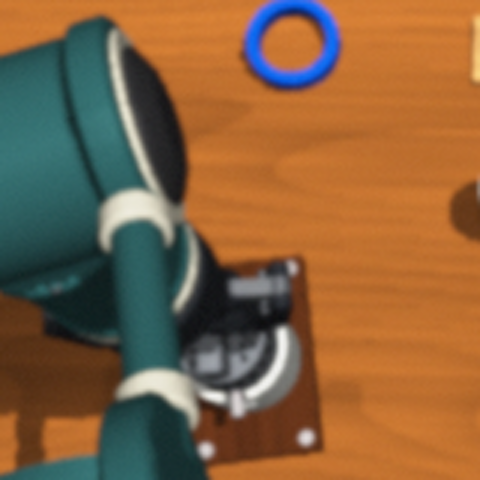

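The fingers straddle the bar: in the scene crop the bar is at (265,220), with fingers at (235,190) and (335,180). Descending to grip it.

>>> jog_arm --turn '[[0,0,0],[0,0,0],[0,0,0],[0,0,0]]' --slide '[[0,13,0],[0,13,0],[0,0,0],[0,0,0]]' --grip '[60,60,60,60]'

```text
time: 5.8
tool_pos: [0.502, 0.1942, 0.1393]
tcp_rot: [-1.568, -0.109, 0.109]
wrist_force: [0.3, 0.5, -0.1]
width: 0.6
```

>>> jog_arm --turn '[[0,0,0],[0,0,0],[0,0,0],[0,0,0],[0,0,0]]' --slide '[[0,0,0],[0,0,0],[0,0,0],[0,0,0],[0,0,0]]' --grip '[30,22,10,10,10]' --newtons 60

```text
time: 6.3
tool_pos: [0.5024, 0.1946, 0.1398]
tcp_rot: [-1.567, -0.11, 0.108]
wrist_force: [0.3, 2.0, 1.8]
width: 0.169
```

```bash
python3 - <<'E'
from h import *
to(.502,.1943,.134)
E
```

```text
t 6.3 pos [0.5024 0.1946 0.1398] z-yaw 97.98 down [ 1.2e-03  6.0e-04 -1.0e+00] q [ 0.32  0.1   2.01  0.    1.03 -1.39] F [0.3 2.  1.8] T [ 0.17 -0.06  0.01] w 0.169
need slide mm tool [-0.4  5.8 -0.2]
```

>>> jog_arm --turn '[[0,0,0],[0,0,0],[0,0,0],[0,0,0],[0,0,0]]' --slide '[[0,0,0],[0,0,0],[0,5,0],[0,0,0],[0,0,0]]' --grip '[40,40,40,40,40]'

```text
time: 6.8
tool_pos: [0.5015, 0.1941, 0.1337]
tcp_rot: [-1.568, -0.108, 0.11]
wrist_force: [-0.1, 0.2, -0.3]
width: 0.402
```

>>> jog_arm --turn '[[0,0,0],[0,0,0],[0,0,0],[0,0,0],[0,0,0]]' --slide '[[0,0,0],[0,0,0],[0,0,0],[0,0,0],[0,0,0]]' --grip '[30,20,10,10,10]' --newtons 60

```text
time: 7.3
tool_pos: [0.502, 0.1944, 0.1344]
tcp_rot: [-1.568, -0.109, 0.109]
wrist_force: [-0.1, 0.6, -0.2]
width: 0.175
```

>>> jog_arm --turn '[[0,0,0],[0,0,0],[0,0,0],[0,0,0],[0,0,0]]' --slide '[[0,5,0],[0,5,0],[0,4,0],[0,3,0],[0,0,0]]' --grip '[10,10,10,10,10]'

```text
time: 7.8
tool_pos: [0.5023, 0.1945, 0.1174]
tcp_rot: [-1.568, -0.11, 0.109]
wrist_force: [-1.2, 1.0, 6.3]
width: 0.18
```

```bash
python3 - <<'E'
from h import *
to(.502,.1943,.117)
E
```

```text
t 7.8 pos [0.5023 0.1945 0.1174] z-yaw 97.97 down [ 7.e-04  4.e-04 -1.e+00] q [ 0.32  0.13  2.02  0.    0.99 -1.39] F [-1.2  1.   6.3] T [ 0.01  0.29 -0.04] w 0.18
need slide mm tool [-0.4  0.4 -0.1]
```

>>> jog_arm --turn '[[0,0,0],[0,0.06,0],[0,0.1,0],[0,0.1,0],[0,0,0]]' --slide '[[0,1,0],[0,0,0],[0,0,0],[0,0,0],[0,0,0]]' --grip '[10,10,10,10,10]'

```text
time: 8.3
tool_pos: [0.503, 0.1944, 0.1171]
tcp_rot: [-1.568, 0.095, -0.098]
wrist_force: [0.2, -0.6, 6.8]
width: 0.175
```

```bash
python3 - <<'E'
from h import *
to(.502,.1943,.116)
E
```

```text
t 8.3 pos [0.503  0.1944 0.1171] z-yaw 82.96 down [ 2.2e-03  2.0e-04 -1.0e+00] q [ 0.32  0.13  2.02 -0.    0.99 -1.12] F [ 0.2 -0.6  6.8] T [-0.19  0.09 -0.1 ] w 0.175
need slide mm tool [-1.   1.1 -0.2]
```

>>> jog_arm --turn '[[0,0.12,0],[0,0.12,0],[0,0.12,0],[0,0,0]]' --slide '[[0,0,0],[0,0,0],[0,0,0],[0,0,0]]' --grip '[10,10,10,10]'

```text
time: 8.7
tool_pos: [0.5031, 0.1943, 0.1171]
tcp_rot: [-1.537, 0.377, -0.381]
wrist_force: [1.1, -0.6, 6.4]
width: 0.172
```

>>> jog_arm --turn '[[0,0.12,0],[0,0.12,0],[0,0.1,0],[0,0,0]]' --slide '[[0,0,0],[0,0,0],[0,0,0],[0,0,0]]' --grip '[10,10,10,10]'

```text
time: 9.1
tool_pos: [0.503, 0.1942, 0.1171]
tcp_rot: [-1.473, 0.641, -0.645]
wrist_force: [-0.7, -0.5, 6.8]
width: 0.177
```

```bash
python3 - <<'E'
from h import *
to(.502,.1943,.1265)
p=eyes.read_camera("scene")
cv2.imwrite(f"pics/s2.png",cv2.resize(p["img"][80:240,330:490],None,fx=3,fy=3,interpolation=cv2.INTER_CUBIC)[...,::-1])
E
```

```text
t 9.1 pos [0.503  0.1942 0.1171] z-yaw 42.86 down [ 2.2e-03 -1.0e-04 -1.0e+00] q [ 0.32  0.13  2.02 -0.    0.99 -0.42] F [-0.7 -0.5  6.8] T [-0.24  0.11 -0.09] w 0.177
need slide mm tool [-0.8 -9.4 -0.7]
```

View pics/s2.png

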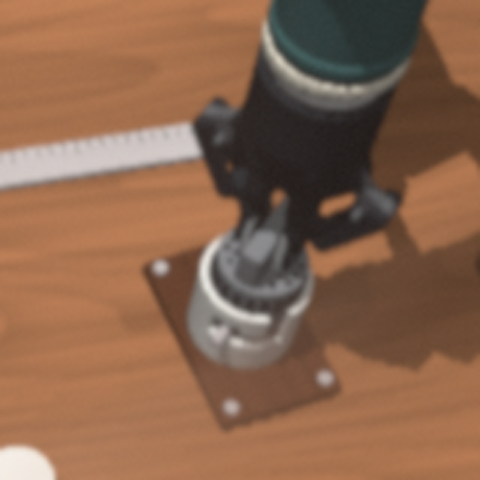

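The pin, at crop (218,330), has left the entry slot and now stands at the notch end, with the cartridge pressed low. Next I let it rise about 9 mm into the notch while still held.

>>> jog_arm --turn '[[0,0,0],[0,0,0],[0,0,0],[0,0,0],[0,0,0]]' --slide '[[0,-3,0],[0,-3,0],[0,-2,0],[0,-1,0],[0,0,0]]' --grip '[10,10,10,10,10]'

```text
time: 9.65
tool_pos: [0.5028, 0.1943, 0.1257]
tcp_rot: [-1.473, 0.64, -0.643]
wrist_force: [2.5, -0.9, 4.0]
width: 0.176
```

```bash
python3 - <<'E'
from h import *
to(.502,.1943,.1265)
E
```

```text
t 9.65 pos [0.5028 0.1943 0.1257] z-yaw 42.98 down [ 2.e-03  1.e-04 -1.e+00] q [ 0.32  0.12  2.02 -0.    1.   -0.43] F [ 2.5 -0.9  4. ] T [-0.21 -0.38 -0.03] w 0.176
need slide mm tool [-0.6 -0.8 -0.6]
```

>>> jog_arm --turn '[[0,0,0],[0,0,0],[0,0,0]]' --slide '[[0,-0.7,0],[0,0,0],[0,0,0]]' --grip '[10,10,10]'

```text
time: 9.95
tool_pos: [0.5026, 0.1943, 0.1262]
tcp_rot: [-1.473, 0.64, -0.642]
wrist_force: [3.7, -2.3, 4.0]
width: 0.174
```

>>> jog_arm --turn '[[0,0,0],[0,0,0],[0,0,0],[0,0,0],[0,0,0]]' --slide '[[0,0,0],[0,0,0],[0,0,0],[0,0,0],[0,0,0]]' --grip '[20,30,45,60,60]'

```text
time: 10.45
tool_pos: [0.5012, 0.1942, 0.1254]
tcp_rot: [-1.475, 0.642, -0.64]
wrist_force: [0.0, 0.4, -0.9]
width: 0.599
```

>>> jog_arm --turn '[[0,0,0],[0,0,0],[0,0,0],[0,0,0],[0,0,0]]' --slide '[[0,-15,0],[0,-25,0],[0,-40,0],[0,-40,0],[0,-40,0]]' --grip '[60,60,60,60,60]'

```text
time: 10.95
tool_pos: [0.5017, 0.1942, 0.2888]
tcp_rot: [-1.473, 0.641, -0.642]
wrist_force: [0.5, 0.5, 0.7]
width: 0.6
```

```bash
python3 - <<'E'
from h import *
to(.35,-.2,.28)
for n in("scene","top"):
    p=eyes.read_camera(n);P=cloud(p).reshape(-1,3);save(p,n+"3.png")
    for y0,nm in((0.1945,"L"),(-0.142,"R")):
        Q=P[(abs(P[:,1]-y0)<.045)&(abs(P[:,0]-.505)<.045)]
        for lab,lo,hi in(("bar",.125,.155),("flat",.092,.118)):
            S=Q[(Q[:,2]>lo)&(Q[:,2]<hi)]
            if len(S)<8: print(n,nm,lab,"few");continue
            r=cv2.minAreaRect((S[:,:2]*1000).astype(np.float32))
            print(n,nm,lab,len(S),"rect",np.round(r[0],1),np.round(r[1],1),round(r[2],1),"med z",np.median(S[:,2]).round(4))
E
```

```text
t 10.95 pos [0.5017 0.1942 0.2888] z-yaw 42.97 down [ 8.e-04  4.e-04 -1.e+00] q [ 0.32 -0.02  1.85  0.    1.31 -0.43] F [0.5 0.5 0.7] T [ 0.06 -0.05 -0.03] w 0.6
need slide mm tool [ 185.1    8.5 -379.7]
scene L bar 249 rect [502.3 195.4] [16.5 57. ] 43.0 med z 0.135
scene L flat 536 rect [504.  194.8] [60.3 57.8] 52.9 med z 0.1035
scene R bar 310 rect [ 512.  -141.3] [17.7 55.8] 15.7 med z 0.1343
scene R flat 496 rect [ 516.3 -140.6] [54.8 53.6] 57.5 med z 0.1034
top L bar 212 rect [504.6 194.5] [17.7 54.3] 44.1 med z 0.1353
top L flat 422 rect [503.5 188.5] [60.5 47.7] 0.6 med z 0.1036
top R bar 265 rect [ 513.3 -142.1] [16.5 54.4] 14.3 med z 0.1352
top R flat 516 rect [ 512.1 -141.4] [60.1 56.1] 20.9 med z 0.1039
```

View pics/scene3.png

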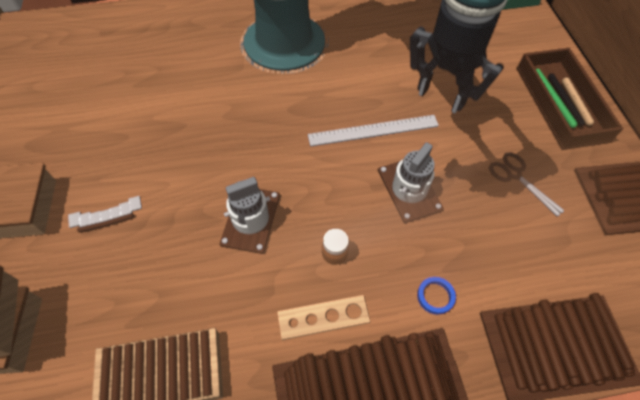

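The cartridge at (414,175) now stands as low as the locked one, with its flat top at about 104 mm. Its bar is turned about 55° and the gripper is clear. The locked cartridge and the jar at (336,243) haven't moved.

```bash
python3 -c "
from workcell import bot
print(bot.finish_job())"
```

```text
the job is handed in; nothing more can be done
None
```

The loose cartridge is now locked in its holder, and the job is handed in; the hand-in reports no verdict. I gripped its bar, pushed it in about 17 mm (6–7 N at the wrist) and turned it 55° clockwise. I then let it rise about 9 mm into the notch, opened the gripper and backed off straight up, clear of everything. It took about 11 s of the 35 s allowed.

- **Cartridge:** its flat top is at about 103.5 mm, the same as the locked one, where it stood at about 111–112 mm before. The bar went from about +8° to about −46.5°, roughly 55° off the long side of its base. It stayed at that height after release.
- **Left alone:** the locked cartridge measures the same as at the start, and the jar shows in the same place in the picture.
- **Departures from plan:** my first grip was about 6 mm too high, so I opened, went 5 mm lower and gripped again before pushing. Just before release the wrist still read about 4 N upward and a few newtons sideways; this went to about zero once I let go.

No final check failed or disagreed.

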